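Bump-test the cellar gas detector

TASK

Bump-test the green gas detector before somebody takes it down to the wine cellar: lift it out of the charger, hang it by the eye of its steel bracket on the upright pin on top of the test dock, so that its back hangs against the dock's front, and let go of it. Only then turn the dock's red spring-return gas dial clockwise past its first two clicks to the third (its pointer at the big green mark) and hold it there against its spring for at least two seconds; finish while still holding it at the third click, since the gas shuts off when the dial is let go. Leave the grey detector and everything else on the table where it is.

Things in the scene. Friction and masses are not known exactly. Their poses are not given: they have to be found in the camera images.
- dock: fixed gas test dock: grey box 130 mm (x) by 240 (y) by 130 high, a gas cylinder lying behind it (to 145 mm behind the origin, 95 high). Origin: centre of the box's underside, z up. Its front face looks to its own -x, 65 mm from the origin; the deck (top) is at z = 130 mm and carries pin and dial, 117 mm apart in y. A black rubber gas port in the front, below the pin, meets the hung detector's back
- pin_tip (a point): top of the upright steel pin on the dock's deck, 19 mm behind the front face: 8 mm across, 18 mm high above the deck, the last 5 mm tapering to 4 mm across. Axes as the dock's
- green_mid (a point): centre (half-way up) of the green-cased detector, the one to test: upright case 38 mm deep (its x), 46 wide (y), 98 tall (z), about 0.2 kg. Its display looks to its own -x; the steel bracket sticks out of its back to +x. In the charger it stands upright, its foot 24 mm deep in a bay with 2 mm play all round, turned as the charger
- green_eye (a point): centre of the eye in the green detector's bracket, at the plate's underside: 41 mm along its +x from the case's centre axis (22 mm behind its back), 34 mm above its centre. Level plate, 5 mm thick, 30 wide, 36 long; upright hole 14 mm across. Axes as the detector's. Hung: plate flat on the dock's deck, pin through the eye, case in front of the dock's front face, foot about 47 mm above the table
- charger: fixed black two-bay charger, 75 mm (x) by 210 mm (y) by 36 mm high; origin at the centre of its underside; the bays are 55 mm either side of the origin along its y; their floors are 12 mm above the table
- green: the green detector again: origin at the centre of its foot (49 mm below point green_mid), same axes
- dial_grip (a point): point on the dial's upright axis at the height to grip, 34 mm above the deck. Red bar grip 46 mm long (along this point's x, which turns with the dial), 13 wide, 36 tall, its top 12 mm above this point; below it a round grey skirt 48 mm across, its top 24 mm below this point. A white line on the bar's -x end is the pointer; at rest it points out of the dock's front (the dock's -x)
- dial (a joint): turn of the gas dial, rad: 0 at rest (shut), growing clockwise seen from above (the pointer goes from the dock's front towards its +y, past a small and a larger white dot to the big green dot). Clicks at 0.35, 0.70, 1.05; they are felt but do not hold: a spring (0.07 N m at rest, 0.11 at the third click; each click adds up to 0.05) turns it back to 0 when let go. Stop at 1.38, past the third click
- clipboard: dark clipboard with a sheet of paper lying flat on the table's left side, 310 x 230 x 4 mm; fixed; bystander
- grey: the other detector, the same shape but grey-cased; it stands in the other bay of the charger and stays there
- wine: full dark wine bottle with a paper label, standing, 74 mm across, 300 mm tall; origin at the centre of its foot; bystander
- tape: roll of brown parcel tape lying flat, 100 mm across, 48 mm high; origin at the centre of its underside; bystander
- cutter: blue box cutter lying flat, about 145 x 24 x 16 mm; origin under its middle; bystander
- marker: white marker pen with a black cap, 135 x 18 x 18 mm, lying about along x between the dock and the charger; origin under its middle; bystander
- cups: stack of white plastic cups, standing, 82 mm across, 140 mm tall; origin at the centre of its foot; bystander
- corks: glass jar of corks, 90 mm across, 100 mm tall; origin at the centre of its foot; bystander

How it is judged:
On the way, in this order (a step that is already met when the one before it is completed fails the run):
1. the green detector hangs by its eye on the dock's pin, let go, back to the dock's front, the dial still shut (horizontal distance between green_eye and pin_tip below 0.006 m and z of green_eye in the frame of pin_tip between -0.023 and -0.013 m and angle between green_eye's own z axis and vertical below 0.15 rad and angle between the x axis of green_eye and the x axis of dock, either way round below 0.2 rad and contact force between each of the fingers, the arm and green below 0.1 N and linear speed of green below 0.03 m/s and value of joint dial below 0.2 rad), for 0.3 s.
2. the dial has been turned past its first two clicks to the third and held there for two seconds (value of joint dial between 0.9 and 1.2 rad), for 2 s.
At the end, for the whole second after the job is handed in: The robot holds the dial at rest at its third click (0.90 to 1.20 rad), pushing over 0.5 N, after two seconds there; the green detector hangs untouched and still: eye within 6 mm of the pin's axis, plate on the deck (within 5 mm), upright within 0.15 rad, square to the dock within 0.2 rad (all of step 2 and horizontal distance between green_eye and pin_tip below 0.006 m and z of green_eye in the frame of pin_tip between -0.023 and -0.013 m and angle between green_eye's own z axis and vertical below 0.15 rad and angle between the x axis of green_eye and the x axis of dock, either way round below 0.2 rad and contact force between each of the fingers, the arm and green below 0.1 N and linear speed of green below 0.03 m/s and velocity of joint dial between -0.15 and 0.15 rad/s and contact force between any of the fingers, the arm and dial above 0.5 N); the arm keeps its last pose, push and grip.
It fails at once if the gas dial is turned (beyond 0.26 rad) while the green detector does not hang on the pin (eye over 30 mm from the pin's tip) (value of joint dial above 0.26 rad and distance between green_eye and pin_tip above 0.03 m).
It fails at once if the grey detector or another bystander is moved by more than 25 mm or knocked over (distance of any of grey, wine, tape, cutter, marker, cups, corks from where it was at the start of the episode above 0.025 m or angle between any of wine, cups, corks, grey's own z axis and vertical above 0.5 rad).
It also fails if it takes over 67 s, if anything falls off the work surface, if the arm or the gripper's body presses on something with over 40 N, if the wrist force passes 120 N, or if a joint passes its speed limit or range.

ROBOT

A 7-joint arm with a two-finger parallel gripper is mounted at the origin on the work surface. World frame = base frame: x ahead of the robot, y to its left, z up, the work surface at z = 0. Lengths are in m, angles in rad, forces in N, time in s.
With the tool pointing down it reaches from about 0.4 to 0.85 m from the base axis. Payload 10.4 kg.
Tool frame: the origin (TCP) lies midway between the tips of the shut fingers; the grasp point (between the pads) lies 19 mm behind it; z points along the fingers, y is the direction in which the jaws open and shut (so a half turn about z gives the same grasp; the last joint's range is limited). The gripper opens to 85 mm and grips with 20 to 120 N. Pads are 22 mm wide; open, the fingers measure 114 mm over their backs; the gripper's body (76 mm by 85 mm) begins 54 mm behind the grasp point. The pads swing forward as they close: fully open they stand 13 mm farther back than shut.
Start: joints at [1.303, 0.332, -0.065, 1.46, 0.022, 1.35, -0.088], TCP at [0.151, -0.606, 0.231] pointing down, gripper open.
Joint ranges: [-2.6, 2.6], [-0.5, 2.12], [-1.47, 1.34], [0.16, 2.42], [-1.27, 4.41], [0.06, 2.06], [-2.6, 2.6]. Speed limits (rad/s): [2.22, 2.22, 2.79, 2.79, 3.14, 3.14, 3.14].

INTERFACE

Orientations are given as a unit quaternion [x, y, z, w].
In Python, from workcell import manip, viewer gives the robot as it stands.
- The arm moves only by the tool move_arm, never from a script. Its argument "deltas" is a list of rows, each a list of 7 numbers: the shift along the tool's x, y, z in m, then the turn, a rotation vector about the tool's x, y, z in degrees, then the opening, from -1 (shut) to 1 (fully open). In form: [[dx, dy, dz, wx, wy, wz, gripper], ...]. A call has 1 to 10 rows; each row shifts and turns the commanded pose from where the row before left it, along the tool's axes as they then stand; what a row does not reach is not made up. A row lasts 1/8 s, in which the tool goes at most 62.5 mm and 10.7 degrees, less where a joint would pass 70% of its speed; a pose out of reach is approached as far as the arm can. A call with a gripper value outside its range is refused whole. The fingers move at their own pace and stop on an object; "force" is the grip in N (left out, the last holds). Time passes only in rows, so rows that do not move let the fingers close. It gives the time, the measured TCP pose, the force and the opening at its end, in the units of the state.
- manip.get_obs(): the state, without advancing time (a new reading comes with each control period).
- viewer.camera(name): name is "side" or "top" or "wrist"; returns (picture, depth): 384x512x3 uint8, red, green, blue; 384x512 float32, m along the optical axis (not along the pixel's ray), 0 where there is no reading.
- viewer.calibration(name): a dict with "fx", "fy", "cx", "cy" (pixels), "R" (3x3) and "t" (3): a world point X has camera coordinates R X + t; the wrist camera has in their place "T_tool_cam" (4x4, takes a point from camera to tool coordinates, whose origin is the TCP and whose axes are the flange's). Camera axes: x right, y down, z forward; pixel columns grow to the right and rows downward; lengths in m; the calibration is good to about 2 mm. The wrist camera is an equidistant fisheye: a pixel r from the principal point sees the ray r / f radians off the axis. A picture is of the moment at which its call begins: read the wrist's pose just before it. calibration takes no time and is no camera call.
- manip.hand_in(): hands the job in, once; it reports no verdict.
The state is a dict: "clock": time; "joint_pos": joint angles; "joint_velocities": joint speeds; "tau": joint torques, N m; "position": TCP position; "ee_rot": TCP orientation; "ft_force": force on the tool from outside, world axes, zero at the start; "torque": the same for the moment, N m; "grip_width": opening from 0.0 (shut) to 1.0 (fully open).
Only numpy, scipy, OpenCV 4.12 (cv2) and the standard library are available. Lean on these libraries where they do the work, as an engineer would, in place of code of your own. Each camera call takes 0.05 s, during which the arm holds its last target.

## Working session

There is one attempt and no reset: what is moved stays moved. The work goes in short steps, Python scripts to look and compute and a tool call to move; the robot and the scene stay as the last step left them, time stands still between calls to the robot, and variables do not carry over. Pictures are saved under pics/ and viewed, and the job is handed in when it is done.

Besides the shell and the picture viewer there is one more tool, called after "Call:" by a JSON object that holds its "api" and its "payload". move_arm: Moves the arm, as the interface text tells. Its arguments: {"type":"object","properties":{"deltas":{"type":"array"},"force":{"type":"number"}},"required":["deltas"]}

```bash
mkdir -p pics; ls
cat > h.py <<'E'
import numpy as np, cv2
from workcell import manip, viewer
from scipy.spatial.transform import Rotation as Rn
def snap(n,tag):
    o=manip.get_obs(); p,d=viewer.camera(n); cv2.imwrite(f'pics/{tag}.png',p[:,:,::-1]); np.savez(f'pics/{tag}.npz',p=p,d=d,pos=o['position'],q=o['ee_rot']); return p,d
def pt(n,d,u,v,z=None):
    c=viewer.calibration(n); R=np.array(c['R']);t=np.array(c['t'])
    ray=np.array([(u-c['cx'])/c['fx'],(v-c['cy'])/c['fy'],1.])
    if z is None: return R.T@(ray*d[int(v),int(u)]-t)
    C=-R.T@t; w=R.T@ray; return C+w*(z-C[2])/w[2]
def proj(n,X):
    c=viewer.calibration(n); k=np.array(c['R'])@X+np.array(c['t']); return c['fx']*k[0]/k[2]+c['cx'],c['fy']*k[1]/k[2]+c['cy']
E
python3 - <<'E'
from h import *
print(manip.get_obs())
for n in('side','top','wrist'): snap(n,n+'0'); print({k:np.round(v,3).tolist() for k,v in viewer.calibration(n).items()})
E
```

```text
pics
{'clock': 0.0, 'joint_pos': array([ 1.30343971,  0.33287345, -0.06472031,  1.46095085,  0.02162079,
        1.34989624, -0.08850747]), 'joint_velocities': array([-1.13921969e-03, -1.24926296e-04,  6.26768634e-05, -3.11988602e-04,
        1.95991824e-04,  2.40528381e-03, -6.26818939e-04]), 'tau': array([-1.20097655e-03, -6.25448298e+01,  4.81948885e-02, -3.91598904e+01,
        1.60377729e-02,  1.00644995e-02, -3.34780839e-05]), 'position': array([ 0.15135793, -0.60600525,  0.23051045]), 'ee_rot': array([ 9.92518573e-01,  1.22091648e-01, -1.27121750e-04, -7.04331887e-04]), 'ft_force': array([0.15512249, 1.24903284, 0.44276253]), 'torque': array([0.02971102, 0.00318941, 0.06041793]), 'grip_width': 1.004753179451876}
{'fx': 370.15, 'fy': 370.15, 'cx': 252.729, 'cy': 197.307, 'R': [[-0.953, -0.303, 0.003], [-0.165, 0.511, -0.843], [0.254, -0.804, -0.537]], 't': [0.48, 0.148, 1.445]}
{'fx': 484.824, 'fy': 484.824, 'cx': 254.938, 'cy': 191.179, 'R': [[-0.022, -1.0, -0.019], [-0.99, 0.024, -0.138], [0.138, 0.016, -0.99]], 't': [0.075, 0.499, 1.53]}
{'fx': 297.319, 'fy': 297.319, 'cx': 252.264, 'cy': 190.335, 'T_tool_cam': [[0.001, -0.949, -0.317, 0.081], [1.0, 0.001, 0.001, -0.0], [-0.0, -0.317, 0.949, -0.144], [0.0, 0.0, 0.0, 1.0]]}
```

View pics/top0.png

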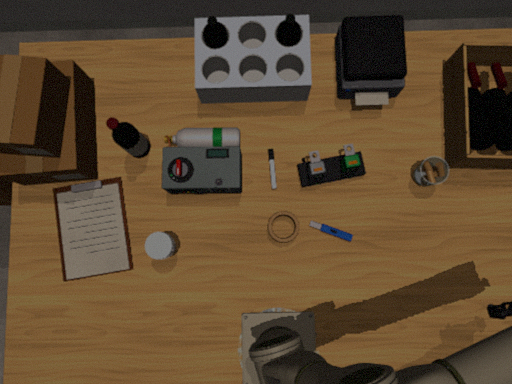

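View pics/side0.png

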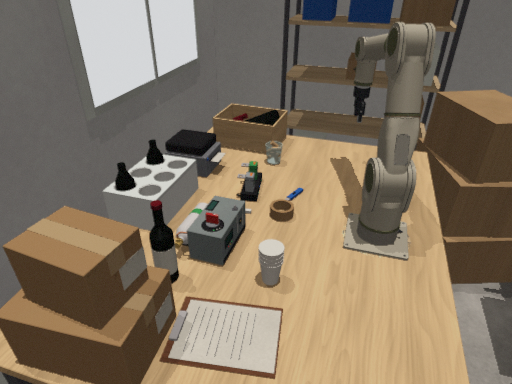

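View pics/wrist0.png

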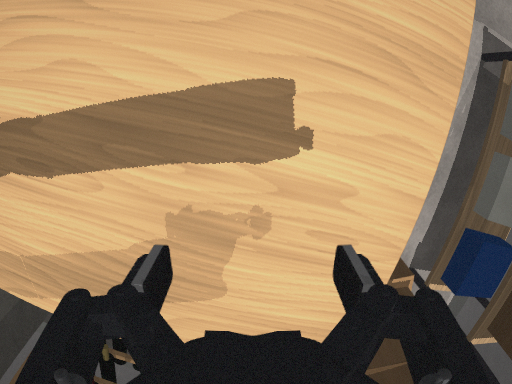

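Run:
```python
from h import *
p=cv2.imread('pics/top0.png')
a=cv2.resize(p[120:205,150:250],None,fx=5,fy=5,interpolation=cv2.INTER_CUBIC)
b=cv2.resize(p[135:200,285:375],None,fx=6,fy=6,interpolation=cv2.INTER_CUBIC)
cv2.imwrite('pics/ca.png',a);cv2.imwrite('pics/cb.png',b)
p=cv2.imread('pics/side0.png')
cv2.imwrite('pics/cs.png',cv2.resize(p[150:265,175:305],None,fx=5,fy=5,interpolation=cv2.INTER_CUBIC))
```

```text
(no output)
```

View pics/ca.png

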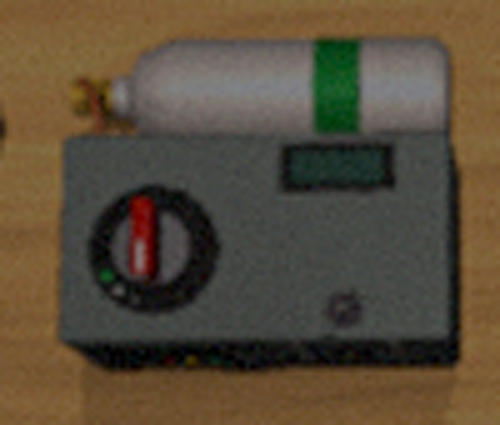

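View pics/cb.png

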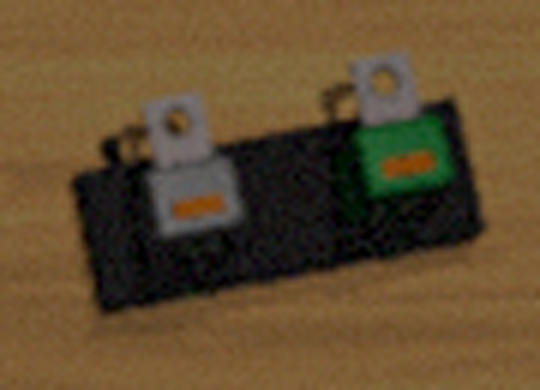

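View pics/cs.png

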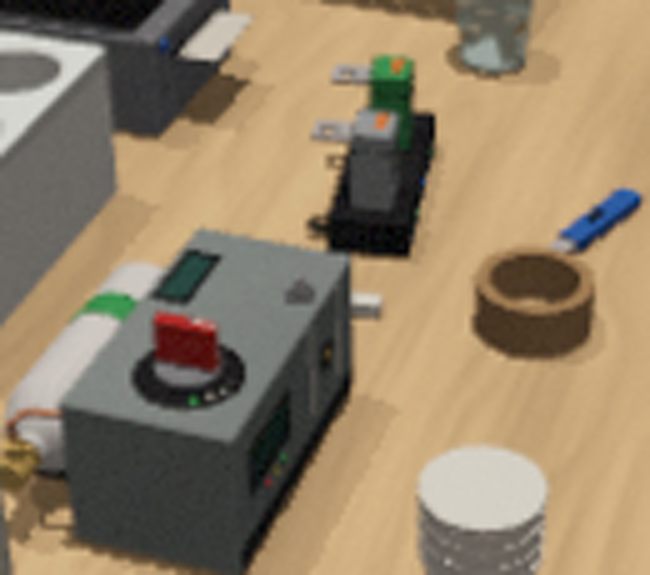

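Run:
```python
from h import *
d=np.load('pics/top0.npz')['d']
def A(x,y,z): return pt('top',d,150+(x-2)/5,120+(y-2)/5,z)
def B(x,y,z): return pt('top',d,285+(x-2.5)/6,135+(y-2.5)/6,z)
f=lambda s,*P:print(s,*[np.round(p,4).tolist() for p in P])
D=[A(*c,.13) for c in((63,137),(450,135),(454,342),(63,342))]
f('deck',*D); f('sides',*[np.linalg.norm(D[i]-D[i-1]) for i in range(4)])
f('pin deck',A(345,312,.13),'') if 0 else f('pin',A(345,308,.14))
f('dial top',A(143,237,.176)); f('bar ends',A(143,198,.176),A(143,275,.176))
C=[B(*c,.036) for c in((75,178),(455,97),(483,230),(103,312))]
f('charger',*C,np.mean(C,0)); f('sides',*[np.linalg.norm(C[i]-C[i-1]) for i in range(4)])
for e in (C[0]-C[1],C[3]-C[2]): print('yaw',np.degrees(np.arctan2(-e[0],e[1])))
f('geye',B(383,84,.1)); f('grey eye',B(177,122,.1))
G=[B(*c,.11) for c in((357,125),(445,115),(452,180),(370,195))]
f('green top',*G,np.mean(G,0)); f('sides',*[np.linalg.norm(G[i]-G[i-1]) for i in range(4)])
# depth checks
f('depth: green top', pt('top',d,352,161)); f('deck',pt('top',d,210,170)); f('table',pt('top',d,250,230))
```

```text
deck [0.632, 0.3443, 0.13] [0.627, 0.1057, 0.13] [0.4985, 0.1055, 0.13] [0.5043, 0.3437, 0.13]
sides 0.1277 0.2387 0.1286 0.2383
pin [0.5194, 0.1706, 0.14]
dial top [0.5591, 0.2867, 0.176]
bar ends [0.5827, 0.2867, 0.176] [0.5363, 0.2867, 0.176]
charger [0.5857, -0.0756, 0.036] [0.6251, -0.2827, 0.036] [0.5516, -0.2939, 0.036] [0.5121, -0.0882, 0.036] [0.5686, -0.1851, 0.036]
sides 0.0747 0.2107 0.0743 0.2095
yaw 10.77306500063112
yaw 10.890223270627505
geye [0.6189, -0.2325, 0.1]
grey eye [0.6015, -0.1249, 0.1]
green top [0.5954, -0.2163, 0.11] [0.5995, -0.2617, 0.11] [0.5653, -0.2635, 0.11] [0.5586, -0.2212, 0.11] [0.5797, -0.2407, 0.11]
sides 0.0372 0.0456 0.0342 0.0429
depth: green top [0.5769, -0.2396, 0.1113]
deck [0.5558, 0.1971, 0.1326]
table [0.3777, 0.0823, 0.0084]
```

```bash
cat >> h.py <<'E'
def go(x,y,z,yaw):
    "tool-frame shift at current orientation, then rotation vec (deg) to tool-down with yaw"
    o=manip.get_obs(); R0=Rn.from_quat(o['ee_rot']); a=np.radians(yaw)
    R1=Rn.from_matrix(np.array([[np.cos(a),np.sin(a),0],[np.sin(a),-np.cos(a),0],[0,0,-1]]).copy())
    w=np.array([x,y,z])-o['position']
    print('clock',o['clock'],'pos',np.round(o['position'],4),'yaw',round(np.degrees(np.arctan2(*R0.as_matrix()[[1,0],0])),2),'q',np.round(o['joint_pos'],2),'F',np.round(o['ft_force'],1),'w',round(o['grip_width'],3))
    print(' rot',np.round(np.degrees((R0.inv()*R1).as_rotvec()),2),'shift now',np.round(R0.inv().apply(w),4),'shift after rot',np.round(R1.inv().apply(w),4))
def wray(f,u,v):
    c=viewer.calibration('wrist'); x=(u-c['cx'])/c['fx'];y=(v-c['cy'])/c['fy'];r=np.hypot(x,y)+1e-12
    ray=np.array([np.sin(r)*x/r,np.sin(r)*y/r,np.cos(r)]); T=np.array(c['T_tool_cam']);R=Rn.from_quat(f['q']).as_matrix()
    return R@T[:3,3]+f['pos'], R@T[:3,:3]@ray
def wpt(f,u,v,z):
    C,w=wray(f,u,v); return C+w*(z-C[2])/w[2]
E
python3 -c "
from h import *
go(.579,-.241,.23,10.8)"
```

```text
clock 0.15 pos [ 0.1514 -0.6061  0.2307] yaw 14.03 q [ 1.3   0.33 -0.06  1.46  0.02  1.35 -0.09] F [0.2 0.8 1. ] w 0.998
 rot [-0.06  0.    3.23] shift now [ 0.5033 -0.2505  0.001 ] shift after rot [ 0.4884 -0.2785  0.0007]
```

Call:
{"api": "move_arm", "payload": {"deltas": [[0,0,0,0,0,3.2,1],[0.04,-0.0225,0,0,0,0,1],[0.04,-0.0225,0,0,0,0,1],[0.04,-0.0225,0,0,0,0,1],[0.04,-0.0225,0,0,0,0,1],[0.04,-0.0225,0,0,0,0,1],[0.04,-0.0225,0,0,0,0,1],[0.04,-0.0225,0,0,0,0,1],[0.04,-0.0225,0,0,0,0,1],[0.04,-0.0225,0,0,0,0,1]], "force": 60}}

```text
clock: 1.4
position: [0.4679, -0.3388, 0.2312]
ee_rot: [0.996, 0.094, -0.0, -0.0]
ft_force: [0.6, -0.3, -0.5]
grip_width: 1.003
```

```bash
python3 -c "
from h import *
go(.579,-.241,.23,10.8)"
```

```text
clock 1.4 pos [ 0.4679 -0.3388  0.2312] yaw 10.81 q [ 0.81  0.25 -0.32  1.58  0.08  1.33 -0.89] F [ 0.6 -0.3 -0.5] w 1.003
 rot [-0.    0.01  0.01] shift now [ 0.1275 -0.0752  0.0011] shift after rot [ 0.1274 -0.0753  0.0012]
```

Call:
{"api": "move_arm", "payload": {"deltas": [[0.043,-0.025,0,0,0,0,1],[0.043,-0.025,0,0,0,0,1],[0.042,-0.025,0,0,0,0,1],[0,0,0,0,0,0,1],[0,0,0,0,0,0,1]]}}

```text
clock: 2.02
position: [0.5783, -0.2426, 0.2309]
ee_rot: [0.996, 0.094, -0.0, 0.0]
ft_force: [-0.3, -0.4, -0.3]
grip_width: 1.001
```

```bash
python3 -c "
from h import *
go(.579,-.241,.23,10.8)
p,d=snap('wrist','w1')
cv2.imwrite('pics/w1c.png',cv2.resize(p[150:384,130:390,::-1],None,fx=2.5,fy=2.5,interpolation=cv2.INTER_CUBIC))"
```

```text
clock 2.025 pos [ 0.5783 -0.2426  0.2309] yaw 10.82 q [ 0.62  0.36 -0.38  1.44  0.14  1.37 -1.15] F [-0.3 -0.4 -0.3] w 1.001
 rot [0.   0.05 0.02] shift now [ 0.0009 -0.0014  0.0009] shift after rot [ 0.0009 -0.0014  0.0009]
```

View pics/w1.png

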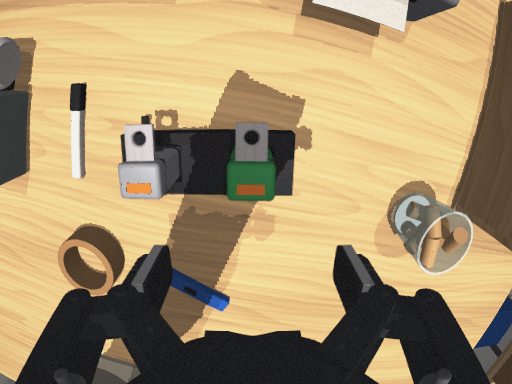

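View pics/w1c.png

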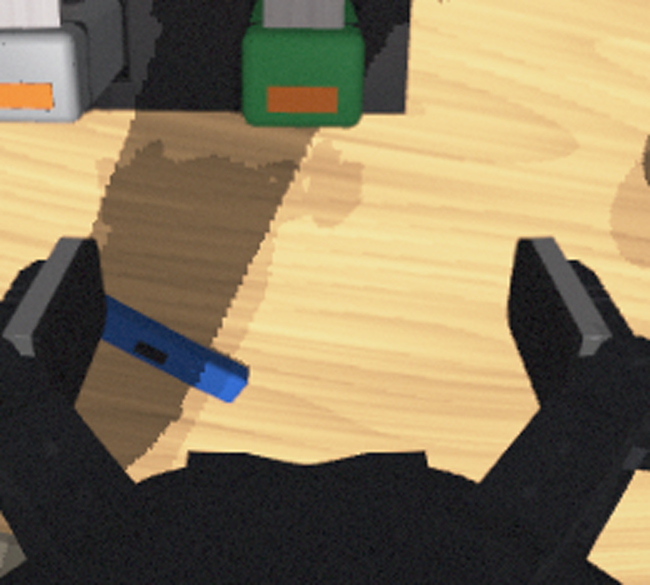

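```bash
python3 -c "
from h import *
f=np.load('pics/w1.npz')
print('eye',wpt(f,252,138,.1)); print('front top L,R',wpt(f,229,199,.11),wpt(f,275,199,.11)); print('grey eye',wpt(f,139.5,138,.1))
print('back top',wpt(f,230,161,.11),wpt(f,274,161,.11))
print('chg',wpt(f,295,131,.036),wpt(f,293.5,195,.036))
go(.579,-.241,.23,10.8)
p=f['p'];cv2.imwrite('pics/w1d.png',cv2.resize(p[110:210,110:310,::-1],None,fx=4,fy=4,interpolation=cv2.INTER_CUBIC))"
```

```text
eye [ 0.61807146 -0.23458533  0.1       ]
front top L,R [ 0.55838332 -0.22379356  0.11      ] [ 0.56661688 -0.26669957  0.11      ]
grey eye [ 0.59986475 -0.12652607  0.1       ]
back top [ 0.59497097 -0.21857226  0.11      ] [ 0.60253933 -0.25801698  0.11      ]
chg [ 0.6265041  -0.28317443  0.036     ] [ 0.5503282 -0.2988917  0.036    ]
clock 2.075 pos [ 0.578  -0.2432  0.2311] yaw 10.75 q [ 0.62  0.36 -0.38  1.44  0.14  1.37 -1.15] F [-0.3  0.2 -0.7] w 0.999
 rot [ 0.02  0.05 -0.05] shift now [ 0.0014 -0.002   0.0011] shift after rot [ 0.0014 -0.002   0.0011]
```

View pics/w1d.png

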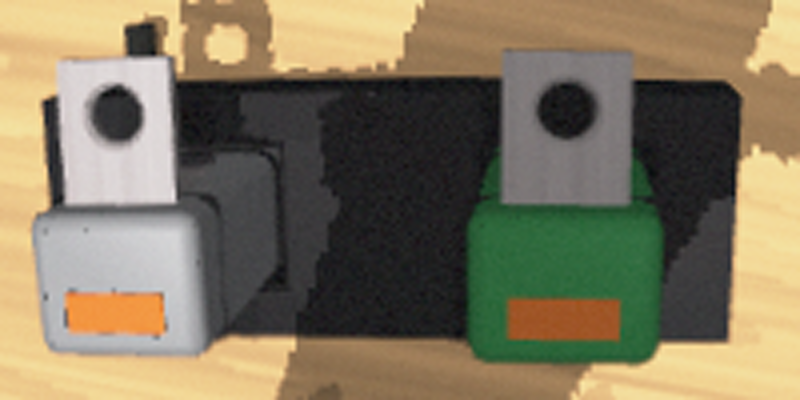

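Call:
{"api": "move_arm", "payload": {"deltas": [[0.0,0,0.04,0,0,0,1],[0,0,0.04,0,0,0,1],[0,0,0.04,0,0,0,1],[0,0,0.03,0,0,0,1],[0,0,0.016,0,0,0,1],[0,0,0,0,0,0,1],[0,0,0,0,0,0,-1],[0,0,0,0,0,0,-1],[0,0,0,0,0,0,-1],[0,0,0,0,0,0,-1]], "force": 60}}

```text
clock: 3.32
position: [0.5794, -0.2424, 0.0666]
ee_rot: [0.996, 0.094, 0.001, 0.001]
ft_force: [-0.9, 0.9, 6.2]
grip_width: 0.529
```

```bash
python3 -c "
from h import *
go(.579,-.241,.165,10.8)
p,d=snap('wrist','w2')"
```

```text
clock 3.325 pos [ 0.5794 -0.2424  0.0666] yaw 10.83 q [ 0.6   0.5  -0.36  1.61  0.2   1.06 -1.2 ] F [-0.9  0.9  6.2] w 0.529
 rot [ 0.07 -0.09  0.03] shift now [ 0.     -0.0013 -0.0984] shift after rot [-0.0001 -0.0014 -0.0984]
```

View pics/w2.png

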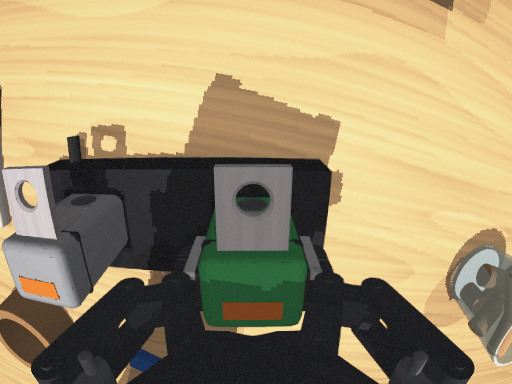

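Call:
{"api": "move_arm", "payload": {"deltas": [[0,0,-0.01,0,0,0,-1],[0,0,-0.02,0,0,0,-1],[0,0,-0.025,0,0,0,-1],[0,0,-0.03,0,0,0,-1],[0,0,-0.025,0,0,0,-1],[0,0,0,0,0,0,-1]]}}

```text
clock: 4.12
position: [0.58, -0.2425, 0.1785]
ee_rot: [0.996, 0.094, 0.002, 0.001]
ft_force: [0.4, 0.3, -3.4]
grip_width: 0.531
```

```bash
python3 -c "
from h import *
go(.45,-.243,.176,-1)
p,d=snap('wrist','w3')"
```

```text
clock 4.125 pos [ 0.58   -0.2425  0.1785] yaw 10.83 q [ 0.62  0.4  -0.38  1.51  0.15  1.26 -1.16] F [ 0.4  0.3 -3.4] w 0.531
 rot [ 0.13 -0.24 11.83] shift now [-0.1278 -0.0239  0.0019] shift after rot [-0.1299  0.0028  0.0025]
```

View pics/w3.png

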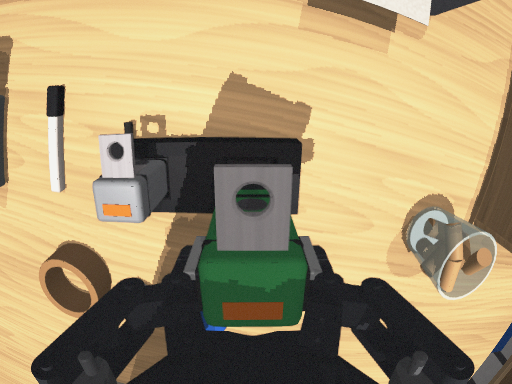

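Call:
{"api": "move_arm", "payload": {"deltas": [[-0.03,-0.006,0,0,0,0,-1],[-0.04,-0.007,0,0,0,4,-1],[-0.04,-0.004,0,0,0,4,-1],[-0.015,-0.03,0,0,0,3.8,-1],[0,-0.045,0,0,0,0,-1],[0,-0.05,0,0,0,0,-1],[0,-0.05,0,0,0,0,-1],[0,-0.05,0,0,0,0,-1],[0,-0.045,0,0,0,0,-1],[0,-0.03,0,0,0,0,-1]]}}

```text
clock: 5.42
position: [0.4545, 0.0579, 0.1744]
ee_rot: [1.0, -0.008, -0.001, -0.0]
ft_force: [0.1, 0.0, -2.0]
grip_width: 0.533
```

```bash
python3 -c "
from h import *
f=np.load('pics/w3.npz');print('eye rel tcp',wpt(f,252.5,196,f['pos'][2]+.0334)-f['pos'])
go(.455,.17,.18,-1)
p,d=snap('wrist','w4')"
```

```text
eye rel tcp [0.04086578 0.00794563 0.0334    ]
clock 5.425 pos [0.4545 0.0579 0.1744] yaw -0.86 q [ 0.41  0.05 -0.64  1.93  0.03  1.18 -1.83] F [ 0.1  0.  -2. ] w 0.533
 rot [-0.    0.08  0.14] shift now [-0.0012 -0.112  -0.0056] shift after rot [-0.0014 -0.112  -0.0056]
```

View pics/w4.png

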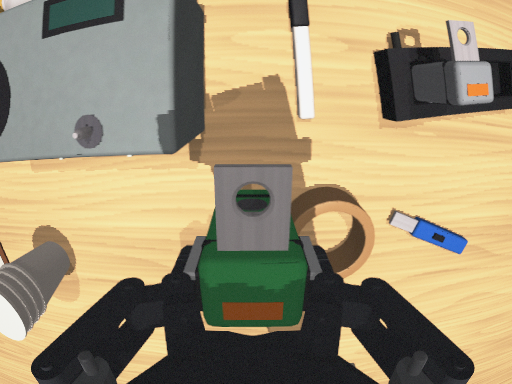

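Call:
{"api": "move_arm", "payload": {"deltas": [[0,-0.04,0,0,0,0,-1],[0,-0.04,0,0,0,0,-1],[0,-0.03,0,0,0,0,-1],[0,0,0,0,0,0,-1],[0,0,0,0,0,0,-1]]}}

```text
clock: 6.1
position: [0.457, 0.1648, 0.1745]
ee_rot: [1.0, -0.009, -0.001, 0.0]
ft_force: [0.1, -0.8, -2.1]
grip_width: 0.529
```

```bash
python3 -c "
from h import *
go(.455,.17,.18,-1)
p,d=snap('wrist','w5')
cv2.imwrite('pics/w5c.png',cv2.resize(p[80:230,170:330,::-1],None,fx=4,fy=4,interpolation=cv2.INTER_CUBIC))"
```

```text
clock 6.1 pos [0.457  0.1648 0.1745] yaw -1.0 q [ 0.26  0.13 -0.74  1.86  0.09  1.19 -2.1 ] F [ 0.1 -0.8 -2.1] w 0.529
 rot [ 0.05  0.08 -0.  ] shift now [-0.0021 -0.0051 -0.0055] shift after rot [-0.0021 -0.0051 -0.0055]
```

View pics/w5.png

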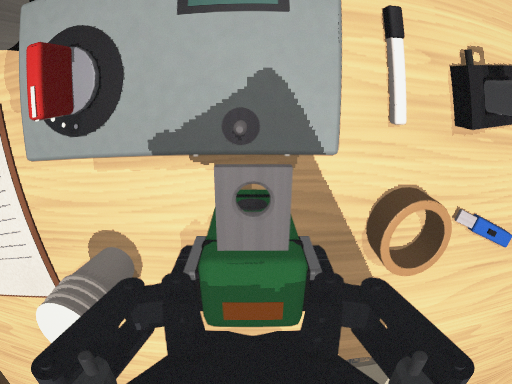

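View pics/w5c.png

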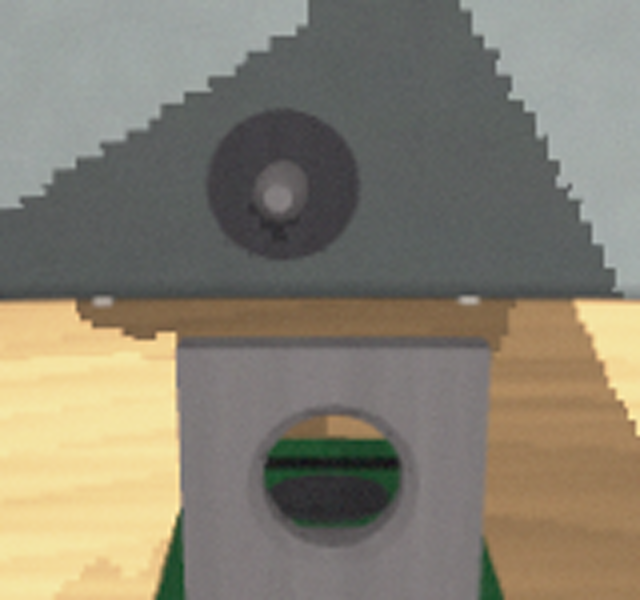

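```bash
python3 -c "
from h import *
f=np.load('pics/w5.npz'); z=f['pos'][2]
print('tip',wpt(f,239.4,128.9,.148),'base',wpt(f,240.4,125.6,.130)); e=wpt(f,253.1,198.4,z+.0334); print('eye',e,e-f['pos'])
P=[wpt(f,u,v,.130) for u,v in((28,160),(195,154.3),(335,153))];print(P)
d=P[0]-P[2];print('dock yaw',np.degrees(np.arctan2(-d[0],d[1])))
for u,v in ((50,42),(50,118)): print(wpt(f,u,v,.176))
go(*(f['pos'][:2]+wpt(f,239.4,128.9,.148)[:2]-e[:2]),.1745,-1)
"
```

```text
tip [0.51834055 0.17120446 0.148     ] base [0.51834656 0.17131304 0.13      ]
eye [0.49784432 0.16392321 0.20790438] [ 0.04087322 -0.00089186  0.0334    ]
[array([0.50375152, 0.34350495, 0.13      ]), array([0.50051644, 0.20145575, 0.13      ]), array([0.50017697, 0.10947314, 0.13      ])]
dock yaw -0.8750538876168128
[0.57824368 0.27388998 0.176     ]
[0.53507471 0.27666267 0.176     ]
clock 6.15 pos [0.4572 0.1646 0.1747] yaw -1.05 q [ 0.26  0.13 -0.74  1.86  0.09  1.19 -2.1 ] F [ 0.1 -0.1 -1.5] w 0.532
 rot [ 0.05  0.06 -0.05] shift now [ 0.0202 -0.0079  0.0001] shift after rot [ 0.0202 -0.0079  0.0002]
```

Call:
{"api": "move_arm", "payload": {"deltas": [[0.01,-0.004,0,0,0,0,-1],[0.0105,-0.0037,0,0,0,0,-1],[0,0,0.02,0,0,0,-1],[0,0,0.02,0,0,0,-1],[0,0,0.006,0,0,0,-1],[0,0,0,0,0,0,-1],[0,0,0,0,0,0,-1]]}}

```text
clock: 7.02
position: [0.4785, 0.1734, 0.1301]
ee_rot: [1.0, -0.009, 0.001, -0.0]
ft_force: [0.0, -1.1, -2.5]
grip_width: 0.537
```

```bash
python3 -c "
from h import *
go(.4775,.172,.13,-1)
p,d=snap('wrist','w6')
cv2.imwrite('pics/w6c.png',cv2.resize(p[130:260,190:320,::-1],None,fx=4.5,fy=4.5,interpolation=cv2.INTER_CUBIC))"
```

```text
clock 7.025 pos [0.4785 0.1734 0.1301] yaw -0.98 q [ 0.22  0.24 -0.73  1.86  0.18  1.11 -2.16] F [ 0.  -1.1 -2.5] w 0.537
 rot [-0.02 -0.07  0.02] shift now [-0.001   0.0015  0.0001] shift after rot [-0.001   0.0015  0.0001]
```

View pics/w6c.png

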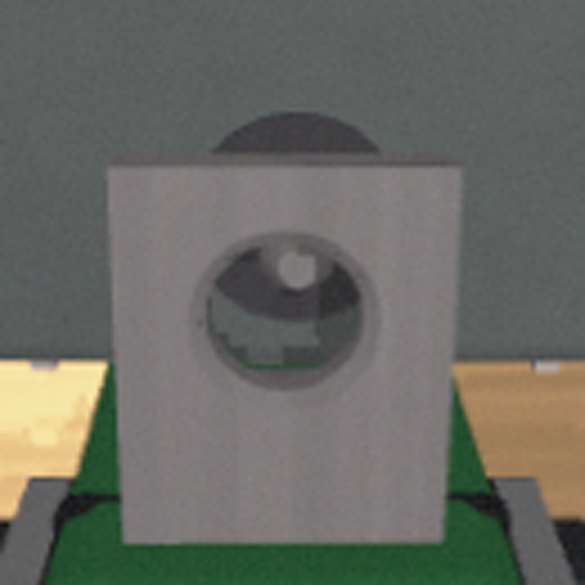

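```bash
python3 -c "
from h import *
f=np.load('pics/w6.npz'); z=f['pos'][2]
U=lambda x,y:(190+(x-1.75)/4.5,130+(y-1.75)/4.5)
print('tip',wpt(f,*U(296,270),.148)); e=wpt(f,*U(285,310),z+.0334); print('eye top',e,'eye bottom-rim',wpt(f,*U(287,310),z+.0284))
"
```

```text
tip [0.51781591 0.17148266 0.148     ]
eye top [0.51924066 0.17258518 0.1634887 ] eye bottom-rim [0.51742255 0.17241864 0.1584887 ]
```

Call:
{"api": "move_arm", "payload": {"deltas": [[-0.001,0.0012,0,0,0,0,-1],[0,0,0.007,0,0,0,-1],[0,0,0.007,0,0,0,-1],[0,0,0.006,0,0,0,-1],[0,0,0.005,0,0,0,-1],[0,0,0,0,0,0,-1],[0,0,0,0,0,0,-1]]}}

```text
clock: 7.95
position: [0.477, 0.1721, 0.1044]
ee_rot: [1.0, -0.008, 0.0, -0.0]
ft_force: [0.3, -0.2, -2.5]
grip_width: 0.53
```

```bash
python3 -c "
from h import *
go(.4775,.172,.103,-1)
p,d=snap('wrist','w7')
cv2.imwrite('pics/w7c.png',cv2.resize(p[130:260,190:320,::-1],None,fx=4.5,fy=4.5,interpolation=cv2.INTER_CUBIC))"
```

```text
clock 7.95 pos [0.477  0.1721 0.1044] yaw -0.97 q [ 0.21  0.27 -0.73  1.89  0.2   1.06 -2.18] F [ 0.3 -0.2 -2.5] w 0.53
 rot [-0.   -0.01  0.03] shift now [0.0005 0.0001 0.0014] shift after rot [0.0005 0.0001 0.0014]
```

View pics/w7c.png

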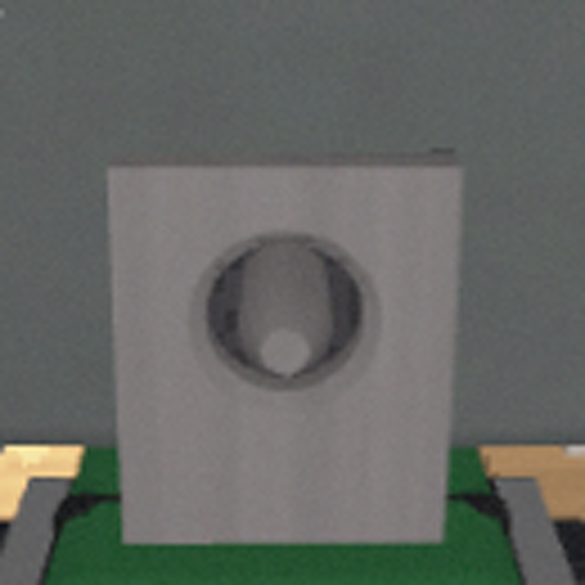

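Call:
{"api": "move_arm", "payload": {"deltas": [[0,0,0.002,0,0,0,-1],[0,0,0.001,0,0,0,-1],[0,0,0,0,0,0,-1]], "force": 40}}

```text
clock: 8.38
position: [0.477, 0.172, 0.1015]
ee_rot: [1.0, -0.009, 0.0, 0.0]
ft_force: [-1.6, -1.1, 1.8]
grip_width: 0.533
```

Contact with the deck (force from -2.5 to +1.8 N). Release.

Call:
{"api": "move_arm", "payload": {"deltas": [[0,0,0,0,0,0,1],[0,0,0,0,0,0,1],[0,0,0,0,0,0,1],[0,0,0,0,0,0,1]]}}

```text
clock: 8.88
position: [0.4769, 0.172, 0.1013]
ee_rot: [1.0, -0.008, 0.0, 0.0]
ft_force: [-1.1, -0.1, -0.7]
grip_width: 0.996
```

```bash
python3 -c "
from h import *
go(.4775,.172,.103,-1)
p,d=snap('wrist','w8');snap('side','s8')"
```

```text
clock 8.875 pos [0.4769 0.172  0.1013] yaw -0.97 q [ 0.21  0.27 -0.72  1.89  0.21  1.05 -2.18] F [-1.1 -0.1 -0.7] w 0.996
 rot [ 0.   -0.01  0.03] shift now [ 0.0006  0.     -0.0017] shift after rot [ 0.0006  0.     -0.0017]
```

View pics/w8.png

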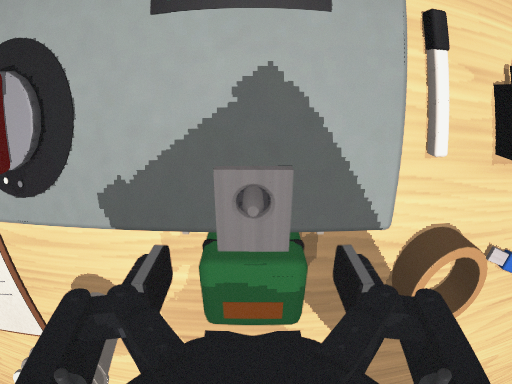

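View pics/s8.png

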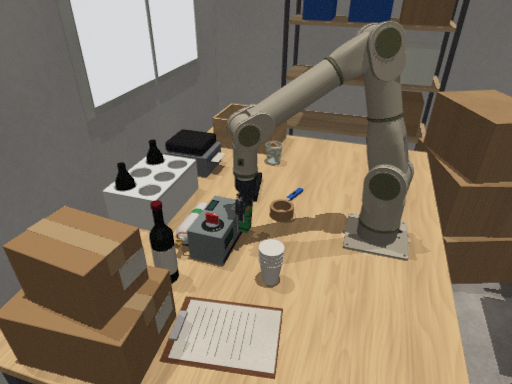

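Call:
{"api": "move_arm", "payload": {"deltas": [[0,0,-0.02,0,0,0,1],[0,0,-0.04,0,0,0,1],[0,0,-0.05,0,0,0,1],[0,0,-0.05,0,0,0,1],[0,0,0,0,0,-10,1],[0,0,0,0,0,-10,1],[0,0,0,0,0,-10,1],[0,0,0,0,0,-10,1],[0,0,0,0,0,-10,1],[0,0,0,0,0,-10,1]]}}

```text
clock: 10.22
position: [0.4769, 0.172, 0.2613]
ee_rot: [0.869, 0.495, -0.0, 0.0]
ft_force: [-0.6, 0.1, 0.6]
grip_width: 1.004
```

```bash
python3 -c "
from h import *
d=np.load('pics/top0.npz')['d']
print('wine foot',pt('top',d,139,149,0),'cup',pt('top',d,160,245,.14))
go(.4775,.172,.26,179)
p,d=snap('wrist','w9')"
```

```text
wine foot [0.65829831 0.44979229 0.        ] cup [0.33151157 0.34735352 0.14      ]
clock 10.225 pos [0.4769 0.172  0.2613] yaw 59.36 q [ 0.33  0.12 -0.82  1.69  0.09  1.37 -1.04] F [-0.6  0.1  0.6] w 1.004
 rot [-0.0000e+00  1.0000e-02 -1.1964e+02] shift now [0.0003 0.0005 0.0013] shift after rot [-0.0006  0.      0.0013]
```

View pics/w9.png

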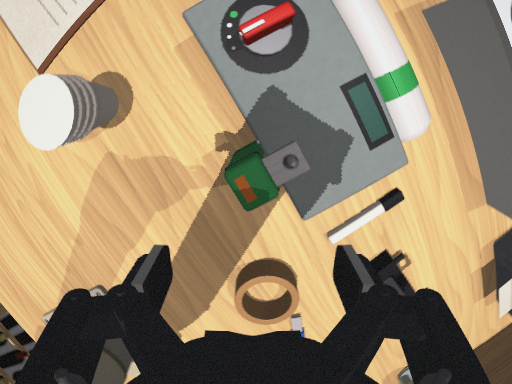

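```bash
python3 -c "
from h import *
p=np.load('pics/w9.npz')['p']
cv2.imwrite('pics/w9c.png',cv2.resize(p[0:215,205:345,::-1],None,fx=4,fy=4,interpolation=cv2.INTER_CUBIC)[:600])
cv2.imwrite('pics/w9d.png',cv2.resize(p[110:220,205:345,::-1],None,fx=5,fy=5,interpolation=cv2.INTER_CUBIC))"
```

```text
(no output)
```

View pics/w9c.png

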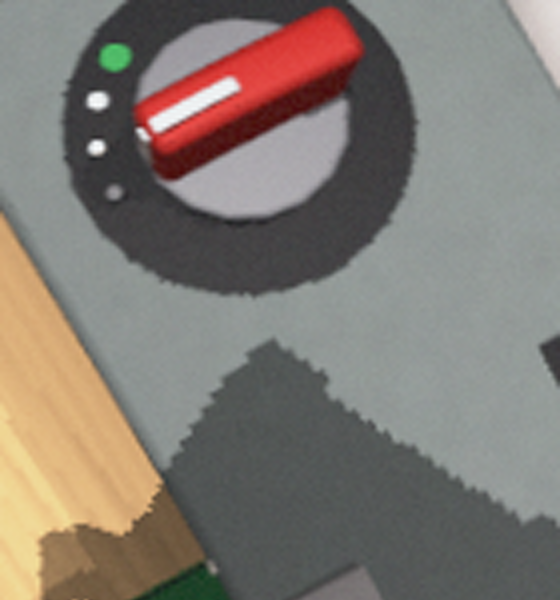

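View pics/w9d.png

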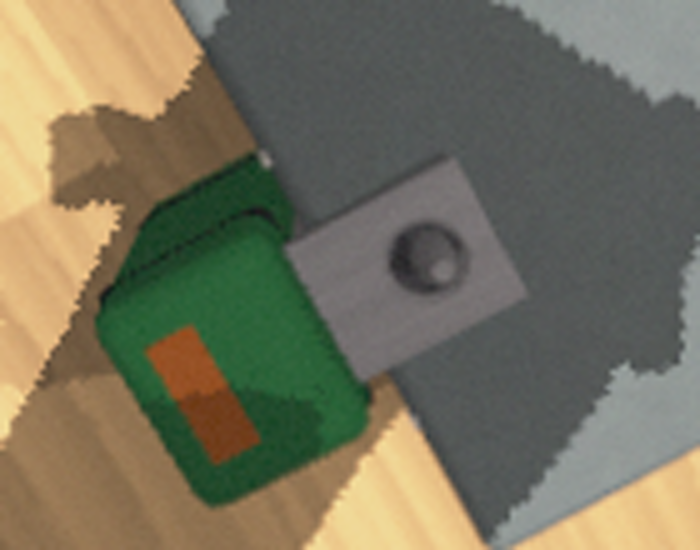

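```bash
python3 -c "
from h import *
f=np.load('pics/w9.npz')
U=lambda x,y:(205+(x-1.5)/4,(y-1.5)/4)
print('skirt',wpt(f,*U(242,118),.140)); 
P=[wpt(f,*U(*c),.176) for c in((134,108),(162,152),(362,50),(332,8))]
print(P,np.mean(P,0)); e=P[3]-P[0];print(np.degrees(np.arctan2(e[1],e[0])), np.linalg.norm(e),np.linalg.norm(P[1]-P[0]))
V=lambda x,y:(205+(x-2)/5,110+(y-2)/5)
print('hole top',wpt(f,*V(428,258),.135),'tip',wpt(f,*V(441,268),.148)); 
a,b=wpt(f,*V(287,247),.135),wpt(f,*V(450,157),.135); print('plate yaw',np.degrees(np.arctan2(*(b-a)[[1,0]])))
go(.555,.287,.26,179)"
```

```text
skirt [0.55783293 0.28754427 0.14      ]
[array([0.53598706, 0.29346939, 0.176     ]), array([0.53598145, 0.28309874, 0.176     ]), array([0.57964422, 0.28251393, 0.176     ]), array([0.57913372, 0.29277364, 0.176     ])] [0.55768661 0.28796393 0.176     ]
-0.9238373740759759 0.043152266906753535 0.01037065443105077
hole top [0.51727109 0.17122185 0.135     ] tip [0.51845415 0.17185417 0.148     ]
plate yaw -0.6785308310236774
clock 10.275 pos [0.4769 0.172  0.2613] yaw 59.86 q [ 0.33  0.12 -0.82  1.69  0.09  1.37 -1.03] F [-0.1  0.3 -0.1] w 1.001
 rot [-0.0000e+00  1.0000e-02 -1.1914e+02] shift now [0.1387 0.0098 0.0013] shift after rot [-0.0761  0.1163  0.0013]
```

Call:
{"api": "move_arm", "payload": {"deltas": [[0.035,0.0024,0,0,0,0,1],[0.035,0.0024,0,0,0,0,1],[0.035,0.0024,0,0,0,0,1],[0.036,0.0025,0,0,0,0,1],[0,0,0,0,0,-10,1],[0,0,0,0,0,-10,1],[0,0,0,0,0,-10,1],[0,0,0,0,0,-10,1],[0,0,0,0,0,-10,1],[0,0,0,0,0,-10,1]]}}

```text
clock: 11.52
position: [0.5578, 0.2878, 0.2611]
ee_rot: [0.506, 0.862, -0.0, 0.0]
ft_force: [-0.1, -0.6, 0.1]
grip_width: 0.999
```

Call:
{"api": "move_arm", "payload": {"deltas": [[0,0,0,0,0,-10,1],[0,0,0,0,0,-10,1],[0,0,0,0,0,-10,1],[0,0,0,0,0,-10,1],[0,0,0,0,0,-10,1],[0,0,0,0,0,-10,1],[0,0,0,0,0,0,1],[0,0,0,0,0,0,1]]}}

```text
clock: 12.52
position: [0.5578, 0.2879, 0.2612]
ee_rot: [0.011, 1.0, -0.0, -0.0]
ft_force: [0.4, -1.0, -0.0]
grip_width: 0.995
```

```bash
python3 -c "
from h import *
go(.5578,.2878,.145,179.1)
p,d=snap('wrist','w10')"
```

```text
clock 12.525 pos [0.5578 0.2879 0.2612] yaw 178.73 q [ 0.25  0.6  -1.21  1.36  0.55  1.54  0.65] F [ 0.4 -1.  -0. ] w 0.995
 rot [-0.   -0.01 -0.37] shift now [-0.000e+00 -1.000e-04  1.162e-01] shift after rot [ 0.000e+00 -1.000e-04  1.162e-01]
```

View pics/w10.png

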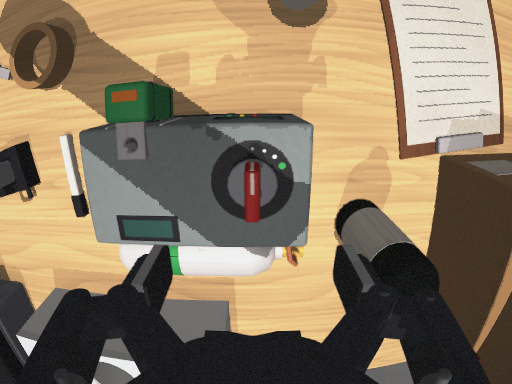

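Call:
{"api": "move_arm", "payload": {"deltas": [[0,0,0.03,0,0,-0.3,1],[0,0,0.04,0,0,0,1],[0,0,0.03,0,0,0,1],[0,0,0.014,0,0,0,1],[0,0,0,0,0,0,1],[0,0,0,0,0,0,-1],[0,0,0,0,0,0,-1],[0,0,0,0,0,0,-1],[0,0,0,0,0,0,-1],[0,0,0,0,0,0,-1]], "force": 50}}

```text
clock: 13.82
position: [0.5579, 0.2877, 0.1477]
ee_rot: [0.006, 1.0, -0.0, 0.0]
ft_force: [-0.6, -2.8, 4.7]
grip_width: 0.139
```

```bash
python3 -c "
from h import *
go(.5578,.2878,.145,179.1)
p,d=snap('wrist','w11')"
```

```text
clock 13.825 pos [0.5579 0.2877 0.1477] yaw 179.3 q [ 0.25  0.68 -1.15  1.51  0.63  1.36  0.6 ] F [-0.6 -2.8  4.7] w 0.139
 rot [-0.03  0.02  0.2 ] shift now [0.0001 0.0001 0.0027] shift after rot [0.0001 0.0001 0.0027]
```

View pics/w11.png

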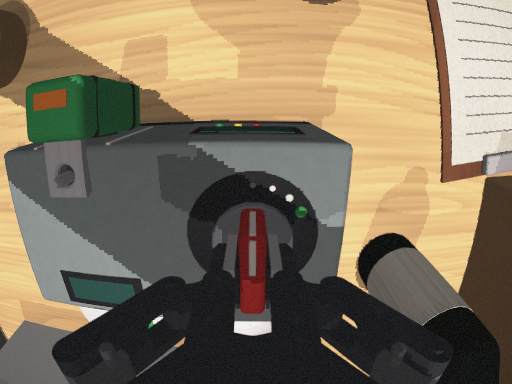

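Call:
{"api": "move_arm", "payload": {"deltas": [[0,0,0,0,0,5,-1],[0,0,0,0,0,6,-1],[0,0,0,0,0,6,-1],[0,0,0,0,0,6,-1],[0,0,0,0,0,6,-1],[0,0,0,0,0,6,-1],[0,0,0,0,0,6,-1],[0,0,0,0,0,6,-1],[0,0,0,0,0,6,-1],[0,0,0,0,0,6,-1]], "force": 60}}

```text
clock: 15.12
position: [0.5584, 0.2884, 0.1478]
ee_rot: [0.499, 0.867, 0.001, 0.0]
ft_force: [1.9, -0.2, 2.4]
grip_width: 0.141
```

Call:
{"api": "move_arm", "payload": {"deltas": [[0,0,0,0,0,1.5,-1],[0,0,0,0,0,0,-1]]}}

```text
clock: 15.38
position: [0.5583, 0.2883, 0.1477]
ee_rot: [0.508, 0.861, 0.001, 0.0]
ft_force: [4.7, 1.9, 2.6]
grip_width: 0.145
```

```bash
python3 -c "
from h import *
go(.5578,.2878,.147,119)
p,d=snap('wrist','w12');p2,d=snap('top','t12')
cv2.imwrite('pics/w12c.png',cv2.resize(p[150:330,170:350,::-1],None,fx=3.2,fy=3.2,interpolation=cv2.INTER_CUBIC))"
```

```text
clock 15.375 pos [0.5583 0.2883 0.1477] yaw 118.92 q [ 0.14  0.58 -0.96  1.52  0.48  1.29 -0.36] F [4.7 1.9 2.6] w 0.145
 rot [ 0.1  -0.   -0.08] shift now [-0.0002 -0.0007  0.0007] shift after rot [-0.0002 -0.0007  0.0007]
```

View pics/w12.png

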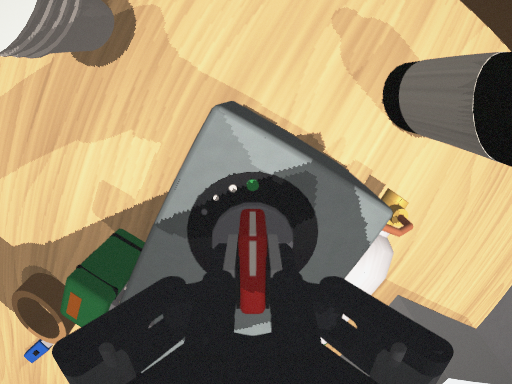

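View pics/w12c.png

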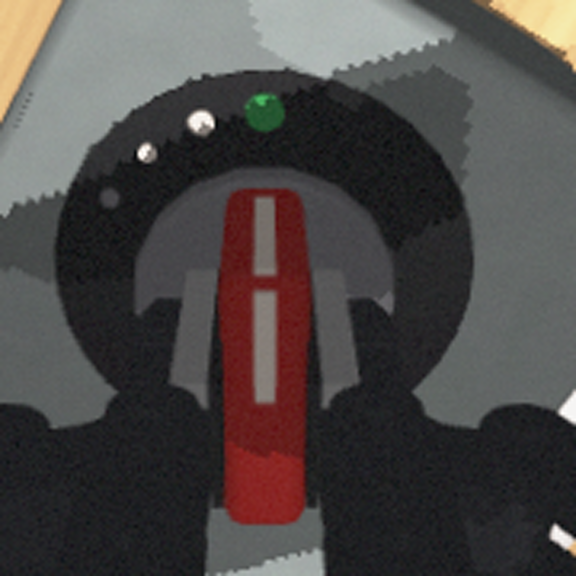

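Call:
{"api": "move_arm", "payload": {"deltas": [[0,0,0,0,0,0,-1],[0,0,0,0,0,0,-1],[0,0,0,0,0,0,-1],[0,0,0,0,0,0,-1],[0,0,0,0,0,0,-1],[0,0,0,0,0,0,-1],[0,0,0,0,0,0,-1],[0,0,0,0,0,0,-1],[0,0,0,0,0,0,-1],[0,0,0,0,0,0,-1]]}}

```text
clock: 16.73
position: [0.5583, 0.2883, 0.1477]
ee_rot: [0.508, 0.861, 0.001, 0.0]
ft_force: [4.2, 2.6, 3.1]
grip_width: 0.139
```

Call:
{"api": "move_arm", "payload": {"deltas": [[0,0,0,0,0,0,-1],[0,0,0,0,0,0,-1],[0,0,0,0,0,0,-1],[0,0,0,0,0,0,-1],[0,0,0,0,0,0,-1],[0,0,0,0,0,0,-1],[0,0,0,0,0,0,-1],[0,0,0,0,0,0,-1],[0,0,0,0,0,0,-1],[0,0,0,0,0,0,-1]]}}

```text
clock: 17.98
position: [0.5583, 0.2883, 0.1477]
ee_rot: [0.508, 0.861, 0.001, 0.0]
ft_force: [4.7, 2.7, 3.4]
grip_width: 0.137
```

Call:
{"api": "move_arm", "payload": {"deltas": [[0,0,0,0,0,0,-1],[0,0,0,0,0,0,-1],[0,0,0,0,0,0,-1],[0,0,0,0,0,0,-1]]}}

```text
clock: 18.48
position: [0.5583, 0.2883, 0.1477]
ee_rot: [0.508, 0.861, 0.001, 0.0]
ft_force: [5.5, 2.7, 4.1]
grip_width: 0.141
```

```bash
python3 -c "
from h import *
go(.5578,.2878,.147,119); print(manip.get_obs()['torque'])
p,d=snap('wrist','w13');p2,d=snap('top','t13');p3,d=snap('side','s13')
cv2.imwrite('pics/w13c.png',cv2.resize(p[150:340,50:350,::-1],None,fx=2.5,fy=2.5,interpolation=cv2.INTER_CUBIC))
cv2.imwrite('pics/s13c.png',cv2.resize(p3[150:265,175:305,::-1],None,fx=5,fy=5,interpolation=cv2.INTER_CUBIC))"
```

```text
clock 18.475 pos [0.5583 0.2883 0.1477] yaw 118.87 q [ 0.14  0.58 -0.96  1.52  0.48  1.29 -0.36] F [5.5 2.7 4.1] w 0.141
 rot [ 0.09 -0.02 -0.13] shift now [-0.0002 -0.0007  0.0007] shift after rot [-0.0002 -0.0007  0.0007]
[ 0.55222846 -1.08234906  0.09944714]
```

View pics/w13c.png

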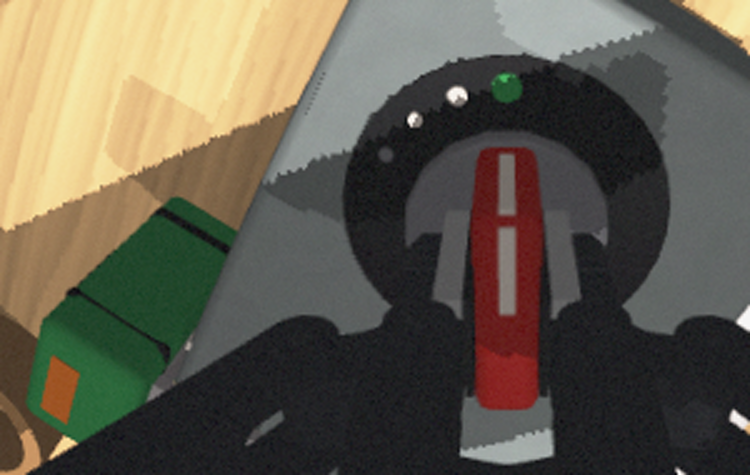

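View pics/s13c.png

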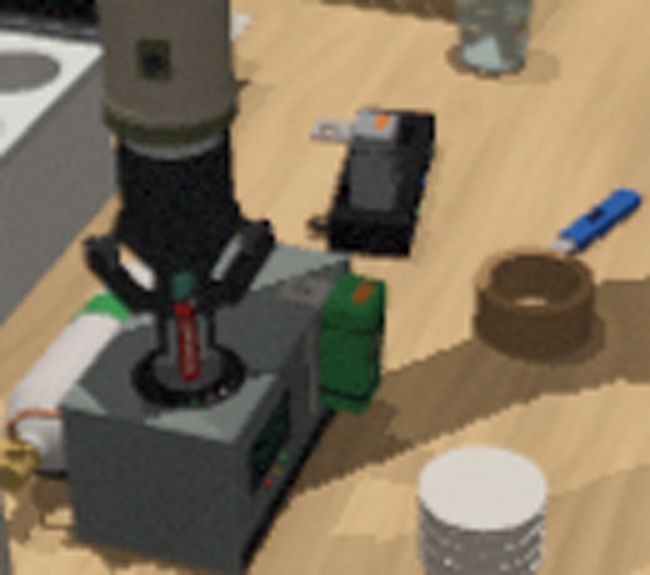

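View pics/t13.png

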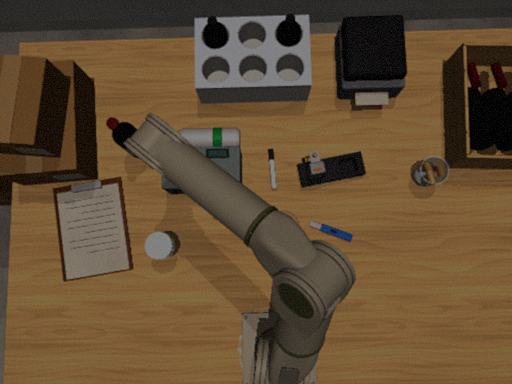

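The pictures show the pointer at the green dot (crop 507,88), the detector hanging square against the dock front, and the bystanders where they were. The arm has held the dial there for 3.1 s, so I'm handing in.

```bash
python3 -c "
from workcell import manip
print(manip.hand_in())"
```

```text
the job is handed in; nothing more can be done
None
```

The green detector hangs by its eye on the dock's pin. I let go of it, then turned the gas dial clockwise to the third click. The arm was still holding the dial there when I handed in, at about 18.6 s of the 67 s allowed.

- **Hang:** the wrist camera put the eye about 1.5 mm from the pin's axis. The plate sat on the deck, about 0.2° off square to the dock. When I lowered it, the wrist force changed from -2.5 N to +1.8 N, which showed it had reached the deck. The fingers then opened fully and moved away.
- **Dial:** the tool had turned about 60.2° (1.05 rad) from the dial's rest position, and the pointer was at the big green mark. It stayed there for about 3.1 s before hand-in, gripped with a 60 N setting. I worked the angle out from the tool's turn and the picture, because the joint value itself can't be read.
- **Surroundings:** in the last side and top pictures the grey detector and the other bystanders were where they started. I judged that by eye and did not re-measure them.
- **Disagreements:** the top and wrist cameras differed by about 1 mm on where the pin and dial are, and I used the wrist camera's values. No check failed.

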